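# Hang a holding box on the lipped rail of a fish-room rack

### The arm

A 6-joint arm with a two-finger parallel gripper is mounted at the origin on the work surface. World frame = base frame: x ahead of the robot, y to its left, z up, the work surface at z = 0. Lengths are in m, angles in degrees, forces in N, time in s.
With the tool pointing down it reaches from about 0.3 to 0.75 m from the base axis. Payload 8.5 kg.
Tool frame: the origin (TCP) lies at the very end of the fingers, on their centre line; the grasp point (between the pads) lies 19 mm behind it; z points along the fingers, y is the line along which they close (so a half turn about z gives the same grasp; the last joint's range is limited). The gripper opens to 85 mm and grips with 20 to 120 N. Pads are 22 mm wide; open, the fingers measure 114 mm over their backs; the gripper's body (76 mm by 85 mm) begins 54 mm behind the grasp point. The pads swing forward as they close: fully open they stand 13 mm farther back than shut.
Start: joints at [-75.648, 21.807, 74.336, -0, 83.858, -12.336], TCP at [0.247, -0.491, 0.231] pointing down, gripper open.
Joint ranges: [-178.18, 178.18], [-50.72, 133.34], [12.68, 142.11], [-81.47, 261.47], [9.98, 163.14], [-165.26, 165.26]. Speed limits (degrees/s): [136.94, 136.94, 180, 180, 180, 180].

### API

Orientations are given as a 3x3 rotation matrix whose columns are the frame's x, y, z axes.
In Python, from rig import env, optics, spotter gives the robot as it stands.
- The arm moves only by the shell command python3 -m crank 'ROWS' [FORCE]. ROWS is JSON, one flat list of numbers, 5 for each row, row after row: the finger opening in cm, from 0 to 8.54, then the shift along the tool's x, y, z in cm, then the turn about the tool's z in rad. A call has exactly 8 rows; each row shifts and turns the commanded pose from where the row before left it, along the tool's axes as they then stand; what a row does not reach is not made up. A row lasts 1/12 s, in which the tool goes at most 41.7 mm and 7.16 degrees, less where a joint would pass 70% of its speed; a pose out of reach is approached as far as the arm can. A call is refused whole if a number of a shift passes 4.17 or a number of a turn 0.125, either way. A call with a gripper value outside its range is refused whole. The fingers move at their own pace and stop on an object; FORCE is the grip in N (left out, the last holds). Time passes only in rows, so rows that do not move let the fingers close, or fill a call up. It gives the time, the measured TCP pose, the force, the opening and the grip force at its end, in the units of the state.
- env.observe(): the state, without advancing time (a new reading comes with each control period).
- optics.get_image(name): name is "scene" or "side" or "wrist"; returns a dict with "color" (480x640x3 uint8, red, green, blue), "intrinsics" (3x3 intrinsics, pixels), "pose" (4x4, takes a point from camera to world coordinates). Camera axes: x right, y up, looking along -z (the intrinsics and any distortion apply to the point x, -y, -z); pixel columns grow to the right and rows downward; lengths in m; the calibration is good to about 2 mm. A picture is of the moment at which its call begins. There is no depth.
- env.close_job(): hands the job in; it is judged then, once.
Trained networks look in a picture, given as the dict that the camera call returned (one of the last four; its "shot" number tells which), for a name from the list of things; names that differ only in an ending like _2 or _b are one class to them, and where a whole thing is asked for, a point or a joint stands for the part that bears it (a point fixed in the world has none). Each returns a list of dicts, best first, with "score" (0 to 1); they miss things now and then, are a little off and sometimes report something else, mostly with a low value. They report only what shows in the picture. A call takes as long as a camera call.
- spotter.look_for(picture, query): "at" ([column, row] as shares, 0 to 1, of the picture: columns of its width, rows of its height, amid what is visible of it).
The state is a dict: "time_s": time; "q": joint angles; "qvel": joint speeds; "joint_efforts": joint torques, N m; "position": TCP position; "tool_rot": TCP orientation; "ft_force": force on the tool from outside, world axes, zero at the start; "wrist_torque": the same for the moment, N m; "grip_width": finger opening in m; "gripper_force": force on a finger pad.
Only numpy, scipy, OpenCV 4.12 (cv2) and the standard library are available. Lean on these libraries where they do the work, as an engineer would, in place of code of your own. Each camera call takes 0.05 s, during which the arm holds its last target. There are 200 camera calls.

### The job

Hang the green-carded holding box on the rack's rail: lift its hook over the front lip, lower it into the groove and press it down gently until it is fully home and the brass keeper has snapped shut over its foot. It must end hanging upright and snug against the red rail stop, let go of. Never force it against the rack (clear plastic cracks), and leave the other things on the bench where they are.

Things in the scene. Friction and masses are not known exactly. Their poses are not given: they have to be found in the camera images.
- green_box_grip (a point): Centre of the green grip fin (12 along x, 56 along y, 40 high) on the black lid of the holding box to hang. Clear box, green card, 60 (x) by 72 (y) by 110 high, lid 8, about 0.35 kg; push on it with no more than about 12 N. Its underside is 138 below this point, lid top 20 below, fin top 20 above, side walls 36 to either side in y. z up; x runs from the box to its white hook.
- green_box_hook (a point): Centre of the foot (11 by 11, rounded below, flat shoulder on top, 40 long along y) at the end of the box's white hook; the foot lies 51.5 in +x and 66.5 below the fin's centre. From the box's rear wall (30 in +x of the fin) a web runs out, its underside 26.5 above the foot's centre; a 5 thick shank drops from it, its front face flush with the foot's front.
- rack: Bench rack: two slotted steel angles 210 high, 504 apart, an aluminium hanger rail 455 long between them, a low rest bar 14 in front of the lip's inner face that the box's back leans on when hung, top 79 above the bench, and a drip tray below. Origin on the bench under the lip's inner face, mid-rail; y along the rail, x away from the robot side where boxes hang.
- rail_mark (a point): Mid-rail: groove floor at the inner face of the front lip, axes as the rack. The rail is bolted through slots, so its true height is up to 5 higher or lower than this. Lip 4 thick (in -x), 20 high above the floor. Groove behind it; keeper hinged 16 in +x, 40 up. Back wall's top 43 up. The foot is home when it rests on the floor, fin 46 in -x of the lip's inner face, box's x along rack x.
- stop_face (a point): Centre of the black rubber face of the red rail stop, clamped fast on the rail; axes as the rack. The face is 26 square, looks along -y, and meets the side wall of a hung box (so the fin's centre is then 36 in -y of it). It lies 25 in -x of the lip's inner face, 3 above rail_mark; its clamp reaches 60 above rail_mark. The free rail is on its -y side; a hung box rubs with 1 to 4 N when slid.
- keeper (a joint): Sprung brass strip along the groove, rad: 0 shut (leaning forward to 7 from the lip, 13 above the floor), grows as it is pushed back. Pressing the foot down past it takes about 7 N more than the box's weight, over the last 25 or so of travel; it reads about 0.15 as the foot passes and only snaps back to 0 when the foot is within about 1 of the floor. It runs the rail's length.
- blue_box: Bystander: same holding box with a blue card and fin, standing on the bench; origin under its centre.
- jar: Bystander: amber square jar with a white cap, 75 by 75 by 130; origin under its centre.
- jar_green: Bystander: greenish square jar with a grey cap, 75 by 75 by 130; origin under its centre.
- bottle: Bystander: white bottle with a blue cap, 48 diameter, 120 high; origin under its centre.
- tape: Bystander: roll of orange tape lying flat, 90 diameter, 45 high; origin under its centre.
- screwdriver: Bystander: screwdriver lying on the bench; origin under its middle.

How it is judged (in metres and radians):
On the way:
1. the hook is home in the groove behind the lip, with the keeper shut over its foot (x of green_box_hook in the frame of rail_mark between 0 and 0.012 m and z of green_box_hook in the frame of rail_mark below 0.0125 m and value of joint keeper below 0.04 rad), for 0.2 s.
At the end, for the whole second after the job is handed in: Hook foot behind the lip and home in the groove, keeper within 0.04 rad of shut over it; box side within 2.5 mm of the stop face; box upright within 0.08 rad, at rest and let go of; rack never pushed above 30 N; bystanders not shifted over 25 mm (all of step 1 and y of green_box_grip in the frame of stop_face between -0.0385 and -0.033 m and angle between green_box_grip's own z axis and vertical below 0.08 rad and linear speed of green_box below 0.01 m/s); the robot touches nothing.
It fails at once if the rack is pushed with more than 30 N (contact force between rack and anything else above 30 N).
It fails at once if a bystander is shifted by more than 25 mm (distance of any of blue_box, jar, jar_green, bottle, tape, screwdriver from where it was at the start of the episode above 0.025 m).
It also fails if it takes over 72 s, if anything falls off the work surface, if the arm or the gripper's body presses on something with over 40 N, if the wrist force passes 120 N, or if a joint passes its speed limit or range.

## Working session

There is one attempt and no reset: what is moved stays moved. The work goes in short steps, Python scripts to look and compute and a shell command to move; the robot and the scene stay as the last step left them, time stands still between calls to the robot, and variables do not carry over. Pictures are saved under pics/ and viewed, at most 10 in all, crops included, and the job is handed in when it is done.

```bash
ls; mkdir -p pics
cat > h.py <<'E'
import numpy as np, cv2
from rig import env, optics, spotter
def shot(name,save=None):
    p=optics.get_image(name)
    if save: cv2.imwrite('pics/'+save,p['color'][:,:,::-1])
    return p
def ray(p,at):
    K=np.array(p['intrinsics']);T=np.array(p['pose'])
    u,v=at[0]*640,at[1]*480
    d=np.array([(u-K[0,2])/K[0,0],-(v-K[1,2])/K[1,1],-1.])
    d=T[:3,:3]@d; return T[:3,3],d/np.linalg.norm(d)
def proj(p,X):
    K=np.array(p['intrinsics']);T=np.array(p['pose'])
    c=T[:3,:3].T@(np.array(X)-T[:3,3]); return K[0,2]+K[0,0]*c[0]/-c[2], K[1,2]+K[1,1]*c[1]/c[2]
def tri(rs):
    A=0;b=0
    for o,d in rs:
        M=np.eye(3)-np.outer(d,d);A=A+M;b=b+M@o
    x=np.linalg.solve(A,b)
    return x,[np.linalg.norm((np.eye(3)-np.outer(d,d))@(x-o))for o,d in rs]
E
python3 - <<'E'
from h import *
np.set_printoptions(precision=4,suppress=True)
ps=[shot(n,n+'0.png') for n in('scene','side','wrist')]
for p in ps: print(p['pose'],p['intrinsics'],[k for k in p])
for q in ['green_box_grip','green_box_hook','rack','rail_mark','stop_face','keeper','blue_box','jar','jar_green','bottle','tape','screwdriver']:
    L=[spotter.look_for(p,q) for p in ps]
    print(q)
    for l in L: print('   ',[(round(r['score'],2),np.round(np.array(r['at'])*[640,480]).astype(int).tolist()) for r in l[:2]])
    if L[0] and L[1]: print('   tri',tri([ray(ps[i],L[i][0]['at']) for i in (0,1)]))
s=env.observe();print(s['time_s'],s['position'],s['tool_rot'],s['ft_force'],s['grip_width'])
a=np.hstack([ps[0]['color'],ps[1]['color']]);
E
```

```text
pics
[[ 0.293  -0.8074  0.5121  1.2326]
 [ 0.956   0.2538 -0.1469 -0.18  ]
 [-0.0114  0.5326  0.8463  1.2948]
 [ 0.      0.      0.      1.    ]] [[620.6917   0.     311.8791]
 [  0.     620.6917 240.9301]
 [  0.       0.       1.    ]] ['color', 'intrinsics', 'pose', 'shot']
[[-0.8281  0.3685 -0.4225 -0.1295]
 [-0.5606 -0.5376  0.6299  0.9843]
 [ 0.005   0.7584  0.6518  1.14  ]
 [ 0.      0.      0.      1.    ]] [[599.0978   0.     325.3579]
 [  0.     599.0978 241.9168]
 [  0.       0.       1.    ]] ['color', 'intrinsics', 'pose', 'shot']
[[ 0.4492  0.846   0.2872  0.3198]
 [-0.8934  0.4258  0.1431 -0.4544]
 [-0.0012 -0.3209  0.9471  0.3735]
 [ 0.      0.      0.      1.    ]] [[414.5702   0.     311.7378]
 [  0.     414.5702 238.7389]
 [  0.       0.       1.    ]] ['color', 'intrinsics', 'pose', 'shot']
green_box_grip
    [(0.59, [150, 274])]
    [(0.69, [408, 202])]
    []
   tri (array([ 0.4647, -0.3434,  0.0674]), [np.float64(0.0010130854409391543), np.float64(0.0010130854409390942)])
green_box_hook
    [(0.56, [151, 272]), (0.25, [397, 258])]
    [(0.94, [407, 202])]
    []
[... 1316 characters left out ...]
 []
   tri (array([0.4741, 0.4313, 0.0595]), [np.float64(0.0012233752640079313), np.float64(0.0012233752640079094)])
bottle
    [(0.62, [153, 330]), (0.42, [340, 286])]
    [(0.75, [371, 188])]
    []
   tri (array([ 0.6001, -0.3607,  0.0557]), [np.float64(0.001730606989911193), np.float64(0.0017306069899113942)])
tape
    []
    [(0.77, [286, 370])]
    []
screwdriver
    [(0.91, [356, 228])]
    [(0.84, [313, 319])]
    []
   tri (array([0.4573, 0.1579, 0.016 ]), [np.float64(0.0016087915341535164), np.float64(0.0016087915341534813)])
1.95 [ 0.247  -0.4914  0.2313] [[ 0.8935  0.4491 -0.    ]
 [ 0.4491 -0.8935 -0.    ]
 [-0.     -0.     -1.    ]] [ 0.5614  0.0432 -0.321 ] 0.08526794412576794
```

View both.

View pics/scene0.png

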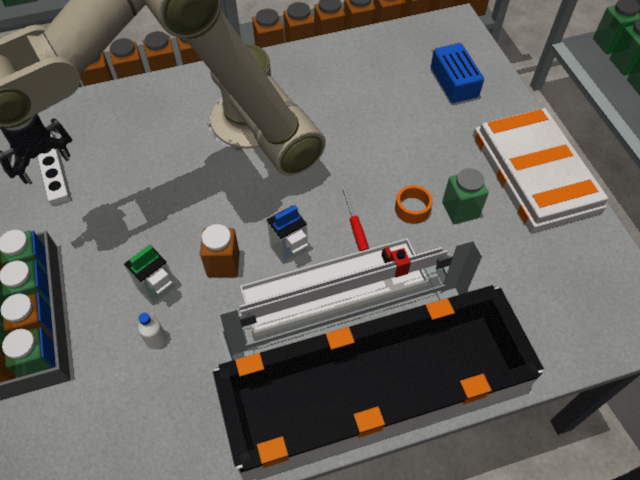

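View pics/side0.png

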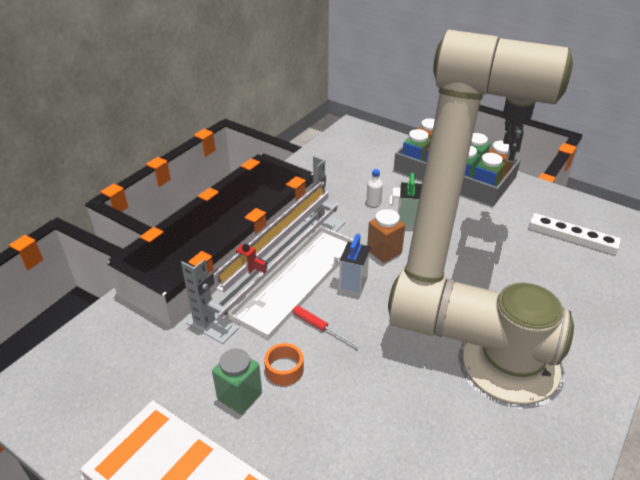

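Run:
```python
from h import *
np.set_printoptions(precision=4,suppress=True)
ps=[shot(n) for n in('scene','side')]
boxes=[(115,235,180,285),(395,165,430,205)]
ends=[]
for p,b in zip(ps,boxes):
    c=p['color'][b[1]:b[3],b[0]:b[2]]
    h=cv2.cvtColor(c,cv2.COLOR_RGB2HSV)
    m=((h[...,0]>45)&(h[...,0]<75)&(h[...,1]>150)&(h[...,2]>60)).astype(np.uint8)
    n,l,st,ce=cv2.connectedComponentsWithStats(m)
    i=1+st[1:,4].argmax();print(st[i],ce[i]+b[:2]); 
    ends.append(np.array(ce[i]+b[:2])/[640,480])
print('fin',tri([ray(p,e) for p,e in zip(ps,ends)]))
a=cv2.resize(ps[0]['color'][225:345,110:480],None,fx=2.16,fy=2.16,interpolation=3)
g=cv2.resize(ps[0]['color'][235:305,110:190],None,fx=4,fy=4,interpolation=3)
s=cv2.resize(ps[1]['color'][145:335,175:435],None,fx=1.6,fy=1.6,interpolation=3)
c=np.zeros((600,800,3),np.uint8);c[:a.shape[0],:a.shape[1]]=a[:, :800];c[265:265+s.shape[0],:s.shape[1]]=s;c[265:265+g.shape[0],450:450+g.shape[1]]=g
cv2.imwrite('pics/c1.png',c[:,:,::-1])
```

```text
[ 15  10  23  19 125] [140.752 253.856]
[16  9  3 10 26] [411.8462 178.0385]
fin (array([ 0.4626, -0.3434,  0.1538]), [np.float64(0.0006684320989019833), np.float64(0.0006684320989017658)])
```

View pics/c1.png

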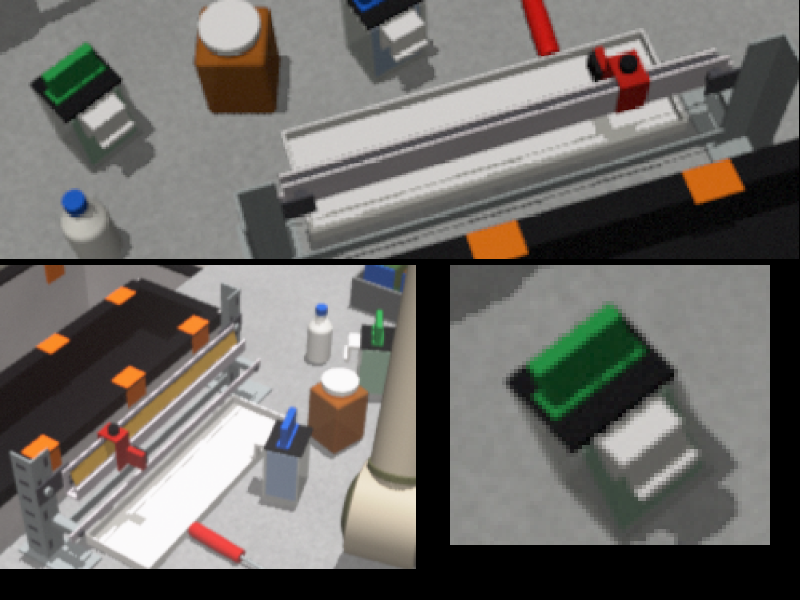

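Run:
```python
from h import *
np.set_printoptions(precision=4,suppress=True)
ps=[shot(n) for n in('scene','side')]
def at(i,u,v,z):
    o,d=ray(ps[i],[u/640,v/480]);return o+d*(z-o[2])/d[2]
sc=lambda u,v,z:at(0,110+u/2.16,225+v/2.16,z)
si=lambda u,v,z:at(1,175+u/1.6,145+(v-265)/1.6,z)
gr=lambda u,v,z:at(0,110+(u-450)/4,235+(v-265)/4,z)
a,b=gr(528,382,.158),gr(618,310,.158);print('fin top',a,b,np.degrees(np.arctan2(*(b-a)[[1,0]])),(a+b)/2)
a,b=gr(510,383,.118),gr(605,310,.118)
a,b=gr(573,448,.118),gr(675,378,.118);print('lid rear',a,b,np.degrees(np.arctan2(*(b-a)[[1,0]])))
for f,l,r in((sc,(258,190),(775,42)),(si,(231,285),(30,455))):
    a,b=f(*l,.21),f(*r,.21);print('posts',a,b,np.linalg.norm(b-a),np.degrees(np.arctan2(*(b-a)[[1,0]])),(a+b)/2)
```

```text
fin top [ 0.4846 -0.3691  0.158 ] [ 0.4542 -0.3161  0.158 ] 119.85792816485419 [ 0.4694 -0.3426  0.158 ]
lid rear [ 0.5069 -0.3583  0.118 ] [ 0.48  -0.298  0.118] 114.00703033729323
posts [ 0.6855 -0.1914  0.21  ] [0.6809 0.3129 0.21  ] 0.5042491918265104 90.51635943333567 [0.6832 0.0607 0.21  ]
posts [ 0.6942 -0.2103  0.21  ] [0.6781 0.3186 0.21  ] 0.5291459799021756 91.73922141468559 [0.6862 0.0541 0.21  ]
```

```bash
python3 -m crank '[8.5,3.27,-0.43,0,0, 8.5,3.27,-0.43,0,0, 8.5,3.27,-0.43,0,0, 8.5,3.27,-0.43,0,0, 8.5,3.27,-0.43,0,0, 8.5,3.27,-0.43,0,0, 8.5,3.27,-0.43,0,0, 8.5,3.27,-0.43,0,0]' 60
python3 -m crank '[8.5,0,0,0,-0.12, 8.5,0,0,0,-0.12, 8.5,0,0,0,-0.12, 8.5,0,0,0,-0.12, 8.5,0,0,0,-0.12, 8.5,0,0,0,-0.12, 8.5,0,0,0,-0.12, 8.5,0,0,0,-0.12]'
python3 -m crank '[8.5,0,0,0,-0.12, 8.5,0,0,0,-0.12, 8.5,0,0,0,-0.12, 8.5,0,0,0,-0.12, 8.5,0,0,0,-0.12, 8.5,0,0,0,-0.02, 8.5,0,0,0,0, 8.5,0,0,0,0]'
python3 - <<'E'
from h import *
np.set_printoptions(precision=4,suppress=True)
p=shot('wrist','w1.png'); s=env.observe()
print(s['time_s'],s['position'],s['tool_rot'],s['ft_force'])
for q in ('green_box_grip','stop_face'):print(spotter.look_for(p,q))
E
```

```text
time_s: 2.82
position: [0.4665, -0.342, 0.2314]
tool_rot: [[0.893, 0.449, 0.0], [0.449, -0.893, -0.0], [0.0, 0.0, -1.0]]
ft_force: [-0.7, -0.7, 0.5]
grip_width: 0.085
gripper_force: 0.0
time_s: 3.48
position: [0.4653, -0.3431, 0.2313]
tool_rot: [[0.139, 0.99, -0.0], [0.99, -0.139, 0.0], [0.0, -0.0, -1.0]]
ft_force: [-0.6, 0.3, -0.2]
grip_width: 0.0849
gripper_force: 0.0
time_s: 4.15
position: [0.4653, -0.3432, 0.2313]
tool_rot: [[-0.454, 0.891, -0.0], [0.891, 0.454, 0.0], [0.0, -0.0, -1.0]]
ft_force: [-0.2, 0.2, -0.8]
grip_width: 0.0848
gripper_force: 0.0
4.2 [ 0.4653 -0.3431  0.2313] [[-0.4549  0.8906  0.    ]
 [ 0.8906  0.4549  0.    ]
 [ 0.      0.     -1.    ]] [ 0.276  -0.1336  0.8816]
[{'at': [0.4864, 0.4492], 'score': 0.63}, {'at': [0.9211, 0.1746], 'score': 0.17}]
[]
```

View pics/w1.png

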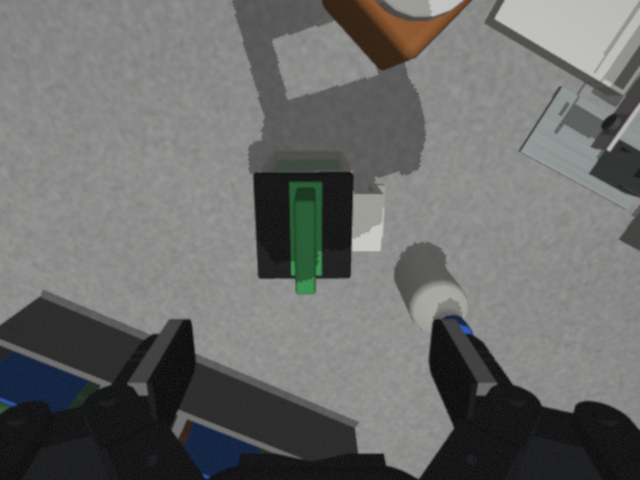

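Run:
```python
from h import *
np.set_printoptions(precision=4,suppress=True)
p=shot('wrist'); s=env.observe();R=np.array(s['tool_rot']);P=np.array(s['position'])
def at(u,v,z):
    o,d=ray(p,[u/640,v/480]);return R.T@(o+d*(z-o[2])/d[2]-P)*100
for u,v in((254,173),(352,172),(350,277),(258,278)):print('lid',at(u,v,.118))
for u,v in((297,188),(316,188),(316,293),(297,293)):print('top',at(u,v,.158))
for u,v in((291,182),(322,182),(322,275),(291,275)):print('base',at(u,v,.118))
```

```text
lid [ 3.9149 -3.6763 11.3313]
lid [ 3.9756  2.3866 11.3315]
lid [-3.0984  2.4695 11.3314]
lid [-3.1721 -3.7256 11.3313]
top [ 3.8021 -0.8778  7.3314]
top [3.802  0.126  7.3314]
top [-2.3248  0.1439  7.3314]
top [-2.3249 -0.9498  7.3313]
base [ 3.3525 -1.3954 11.3314]
base [ 3.3521  0.5364 11.3314]
base [-2.9521  0.5841 11.3314]
base [-2.9522 -1.4988 11.3313]
```

```bash
python3 -m crank '[8.5,0.4,-0.45,1.3,0, 8.5,0,0,1.6,0, 8.5,0,0,1.6,0, 8.5,0,0,1.6,0, 8.5,0,0,1.6,0, 8.5,0,0,1.5,0, 8.5,0,0,1.4,0, 8.5,0,0,0,0]' 60
python3 -m crank '[0,0,0,0,0, 0,0,0,0,0, 0,0,0,0,0, 0,0,0,0,0, 0,0,0,0,0, 0,0,0,0,0, 0,0,0,0,0, 0,0,0,0,0]' 60
```

```text
time_s: 5.02
position: [0.4586, -0.3408, 0.1228]
tool_rot: [[-0.456, 0.89, -0.003], [0.89, 0.457, 0.004], [0.005, -0.001, -1.0]]
ft_force: [-0.8, 0.2, -0.4]
grip_width: 0.0852
gripper_force: 0.0
time_s: 5.68
position: [0.4598, -0.3418, 0.1258]
tool_rot: [[-0.457, 0.889, 0.001], [0.889, 0.457, -0.001], [-0.001, 0.0, -1.0]]
ft_force: [0.3, 0.2, 3.7]
grip_width: 0.0111
gripper_force: 59.3
```

```bash
python3 -m crank '[0,0,0,-0.8,0, 0,0,0,-2,0, 0,0,0,-2.6,0, 0,0,0,-2.8,0, 0,0,0,-2.8,0, 0,0,0,-2.8,0, 0,0,0,-2.4,0, 0,0,0,-1.4,0]' 90
python3 -m crank '[0,1.5,1.2,0,0, 0,2.6,2.1,0,0, 0,3.1,2.5,0,0, 0,3.1,2.5,0,0, 0,3.1,2.5,0,0, 0,3.1,2.5,0,0, 0,3.1,2.5,0,0, 0,3,2.4,0,0]'
python3 -m crank '[0,2.4,1.9,0,0, 0,1.5,1.2,0,0, 0,0.7,0.5,0,0.05, 0,0,0,0,0.1, 0,0,0,0,0.1, 0,0,0,0,0.1, 0,0,0,0,0.07, 0,0,0,0,0.037]'
python3 - <<'E'
from h import *
np.set_printoptions(precision=4,suppress=True)
p=shot('wrist','w2.png'); s=env.observe()
print(s['time_s'],s['position'],s['tool_rot'],s['ft_force'])
print(spotter.look_for(p,'stop_face'),p['pose'])
E
```

```text
time_s: 6.35
position: [0.4594, -0.3416, 0.3042]
tool_rot: [[-0.457, 0.889, 0.002], [0.889, 0.457, -0.002], [-0.002, 0.0, -1.0]]
ft_force: [1.1, 0.5, -2.6]
grip_width: 0.0107
gripper_force: 88.1
time_s: 7.02
position: [0.5175, -0.0553, 0.3013]
tool_rot: [[-0.457, 0.889, -0.001], [0.889, 0.457, 0.0], [0.001, -0.001, -1.0]]
ft_force: [1.2, -0.0, -3.1]
grip_width: 0.0108
gripper_force: 88.0
time_s: 7.68
position: [0.5284, -0.0, 0.3011]
tool_rot: [[-0.014, 1.0, -0.002], [1.0, 0.014, 0.0], [0.0, -0.002, -1.0]]
ft_force: [0.5, -0.2, -3.3]
grip_width: 0.0108
gripper_force: 88.0
7.7333 [ 0.5285 -0.      0.3011] [[-0.0136  0.9999 -0.0017]
 [ 0.9999  0.0136  0.0002]
 [ 0.0002 -0.0017 -1.    ]] [-0.3024  0.2031 -1.8764]
[] [[ 0.9999 -0.0144 -0.0022  0.5266]
 [ 0.0143  0.9471  0.3205  0.0824]
 [-0.0026 -0.3205  0.9472  0.4438]
 [ 0.      0.      0.      1.    ]]
```

View pics/w2.png

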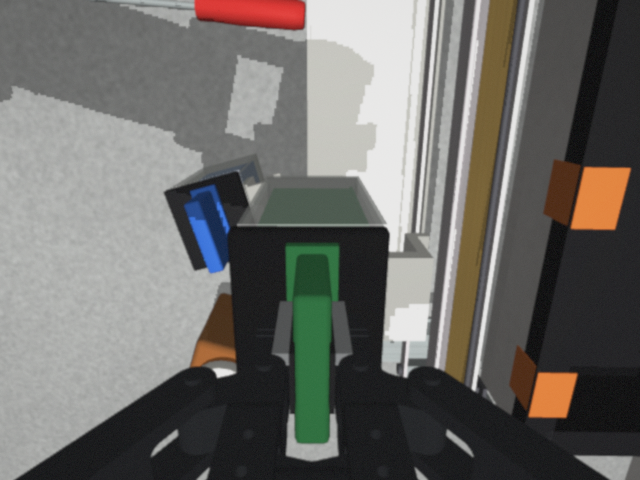

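```bash
python3 -m crank '[0,0.7,0,0,0, 0,1.4,0,0,0, 0,1.6,0,0,0, 0,1.4,0,0,0, 0,0.9,0,0,0, 0,0,0,0,0, 0,0,0,0,0, 0,0,0,0,0]'
python3 - <<'E'
from h import *
np.set_printoptions(precision=4,suppress=True)
P={n:shot(n,n+'3.png') for n in ('wrist','scene','side')}; s=env.observe()
np.savez('m3.npz',**{n+k:P[n][k] for n in P for k in('color','intrinsics','pose')})
print(s['time_s'],s['position'],s['tool_rot'],s['ft_force'])
for n in P:
  for q in ('stop_face','green_box_grip','keeper'): print(n,q,[(r['score'],np.array(r['at'])*[640,480]) for r in spotter.look_for(P[n],q)])
w=cv2.resize(P['wrist']['color'][0:300,400:560],None,fx=2,fy=2,interpolation=3)
sc=cv2.resize(P['scene']['color'][235:335,225:465],None,fx=2,fy=2,interpolation=3)
sd=cv2.resize(P['side']['color'][150:330,180:345],None,fx=2,fy=2,interpolation=3)
c=np.zeros((600,800,3),np.uint8);c[:600,:320]=w;c[:200,320:800]=sc;c[205:565,320:650]=sd
cv2.imwrite('pics/c3.png',c[:,:,::-1])
E
```

```text
time_s: 8.45
position: [0.5279, 0.0595, 0.3013]
tool_rot: [[-0.018, 1.0, -0.0], [1.0, 0.018, -0.0], [-0.0, -0.0, -1.0]]
ft_force: [0.3, 0.2, -3.0]
grip_width: 0.0103
gripper_force: 88.0
8.6 [0.5279 0.0593 0.3013] [[-0.0172  0.9999 -0.0001]
 [ 0.9999  0.0172 -0.0001]
 [-0.0001 -0.0001 -1.    ]] [-1.2778 -0.0927 -3.6033]
wrist stop_face [(0.93, array([487.616,  38.592]))]
wrist green_box_grip [(0.78, array([320.  , 272.88]))]
wrist keeper [(0.82, array([475.52 , 210.384]))]
scene stop_face [(0.86, array([396.608, 258.096]))]
scene green_box_grip [(0.69, array([327.424, 211.392]))]
scene keeper [(0.74, array([465.216, 197.904])), (0.63, array([325.12 , 281.184])), (0.32, array([343.104, 288.48 ]))]
side stop_face [(0.56, array([252.096, 257.52 ]))]
side green_box_grip [(0.63, array([311.68 , 222.816])), (0.36, array([258.304, 242.688]))]
side keeper [(0.83, array([263.104, 238.512]))]
```

View pics/c3.png

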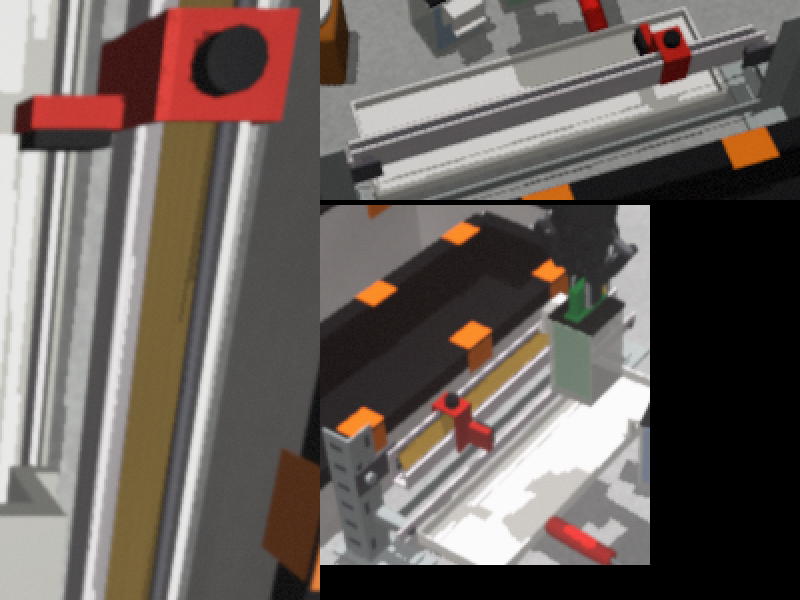

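Run:
```python
import numpy as np,cv2
d=np.load('m3.npz');c=d['wristcolor']
for r in (110,190,270):
    print(r);print(' '.join('%d:%s'%(u,'/'.join(map(str,c[r-1:r+2,u].mean(0).astype(int)))) for u in range(425 if r>150 else 440,530)))
```

```text
110
440:116/116/115 441:126/127/126 442:155/156/154 443:170/172/170 444:174/175/173 445:174/175/173 446:172/172/171 447:170/172/170 448:168/169/167 449:167/168/167 450:165/167/165 451:150/151/150 452:116/115/115 453:86/85/85 454:79/77/77 455:79/77/77 456:80/77/78 457:78/76/77 458:78/77/78 459:77/75/76 460:79/78/78 461:91/88/89 462:132/129/131 463:184/179/180 464:219/216/217 465:229/227/227 466:226/224/224 467:211/206/208 468:180/176/178 469:164/160/162 470:163/159/160 471:164/160/161 472:165/160/162 473:165/160/162 474:159/154/154 475:142/134/126 476:125/110/86 477:118/99/61 478:117/96/55 479:119/98/56 480:118/98/55 481:119/99/57 482:118/97/56 483:117/97/55 484:118/97/55 485:119/98/57 486:118/98/56 487:117/97/55 488:118/97/55 489:119/98/56 490:119/98/56 491:117/97/56 492:115/95/54 493:115/95/54 494:117/96/54 495:118/98/56 496:116/97/54 497:109/90/52 498:98/81/47 499:92/76/45 500:88/73/44 501:72/62/46 502:61/58/55 503:71/69/73 504:82/82/88 505:93/93/99 506:96/97/103 507:95/95/100 508:89/89/93 509:81/80/82 510:79/77/78 511:97/95/96 512:154/153/152 513:214/213/212 514:229/228/227 515:23
[... 2563 characters left out ...]
46 479:64/62/61 480:76/75/80 481:87/87/92 482:97/97/102 483:97/96/102 484:90/88/94 485:82/80/82 486:82/80/80 487:117/115/115 488:188/186/186 489:224/223/222 490:231/231/230 491:228/228/228 492:209/208/208 493:160/160/159 494:121/122/121 495:110/111/110 496:109/109/108 497:102/102/101 498:89/89/87 499:81/80/78 500:81/78/77 501:80/79/78 502:81/79/78 503:80/77/77 504:80/78/78 505:79/77/77 506:81/79/78 507:81/80/78 508:83/81/79 509:83/82/81 510:83/81/80 511:83/82/80 512:83/82/80 513:81/80/79 514:82/81/80 515:83/81/80 516:83/81/80 517:84/83/81 518:82/80/79 519:83/82/80 520:83/81/80 521:83/81/80 522:83/82/80 523:83/81/80 524:82/81/79 525:82/81/79 526:82/80/79 527:82/82/80 528:83/81/79 529:81/80/79
```

```bash
cat > fit.py <<'E'
import numpy as np
from scipy.optimize import least_squares
from h import proj
d=np.load('m3.npz');P={n:dict(intrinsics=d[n+'intrinsics'],pose=d[n+'pose']) for n in('wrist','scene','side')}
obs={110:(462.4,468.3,475.3,501),190:(453.2,459.3,465.3,490),270:(444,449,455.3,478)}
feat=[(-.004,.020),(0,.020),(.007,.013),(.016,.040)]
def u_at(x0,z0,yaw,f,row):
    # x0 defined at y=0.1
    def pt(y): return (x0+f[0]-np.tan(yaw)*(y-.1),y,z0+f[1])
    lo,hi=-.1,.35
    a=proj(P['wrist'],pt(lo));b=proj(P['wrist'],pt(hi))
    t=(row-a[1])/(b[1]-a[1]);return a[0]+t*(b[0]-a[0])
def res(v,use=(0,1,2,3)): return [u_at(*v,feat[i],r)-obs[r][i] for r in obs for i in use]
if __name__=='__main__':
  for use in((0,1,2,3),(0,1,2),(0,1,3)):
    s=least_squares(res,[.65,.13,0.02],args=(use,),x_scale=[.01,.01,.01]);print(use,s.x,np.round(s.fun,1))
E
python3 fit.py
```

```text
(0, 1, 2, 3) [0.64329479 0.09866121 0.01409044] [ 0.7  0.1 -1.   0.4  0.6 -0.4 -0.9 -0.1  0.6  0.3 -0.9  0.4]
(0, 1, 2) [0.6279185  0.14151685 0.01381447] [ 0.   0.2 -0.  -0.  -0.4 -0.  -0.1  0.3 -0. ]
(0, 1, 3) [0.64250691 0.10012324 0.01396054] [ 0.3 -0.2  0.2  0.3 -0.8 -0.3  0.2 -0.   0.2]
```

Run:
```python
import numpy as np,cv2
from fit import *
sc=d['scenecolor'];sd=d['sidecolor']
for u in (280,320,360):
    print('scene',u,' '.join('%d:%d'%(r,sc[r,u-1:u+2].mean()) for r in range(245,320)))
for u in (225,285):
    print('side',u,' '.join('%d:%s'%(r,'/'.join(map(str,sd[r,u-1:u+2].mean(0).astype(int)))) for r in range(190 if u>250 else 225,275)))
# predictions
for x0,z0 in((.6433,.0987),(.636,.12),(.628,.1415)):
    for n,cols in(('scene',(280,320,360)),('side',(225,285))):
        for f in [(-.004,.020),(0,.020),(.007,.013),(.016,.04),(.02,.043)]:
            a=proj(P[n],(x0+f[0]+.014*.2,-.1,z0+f[1]));b=proj(P[n],(x0+f[0]-.014*.2,.3,z0+f[1]))
            print(x0,n,f,[round(a[1]+(c-a[0])/(b[0]-a[0])*(b[1]-a[1]),1) for c in cols])
from h import tri,ray
print(tri([ray(P[n],(np.array(uv)/[640,480])) for n,uv in (('wrist',(515,30)),('scene',(401,254)),('side',(246,247.5)))]))
```

```text
scene 280 245:79 246:79 247:78 248:79 249:78 250:77 251:77 252:77 253:77 254:77 255:76 256:76 257:80 258:87 259:97 260:110 261:121 262:133 263:140 264:142 265:139 266:139 267:140 268:141 269:141 270:143 271:141 272:142 273:148 274:176 275:159 276:113 277:100 278:112 279:170 280:202 281:204 282:204 283:204 284:204 285:204 286:204 287:204 288:204 289:204 290:204 291:204 292:204 293:194 294:186 295:139 296:78 297:74 298:115 299:167 300:140 301:87 302:84 303:83 304:84 305:83 306:84 307:84 308:83 309:83 310:129 311:184 312:205 313:203 314:205 315:204 316:203 317:199 318:169 319:167
scene 320 245:139 246:140 247:141 248:139 249:138 250:140 251:141 252:140 253:141 254:141 255:141 256:138 257:138 258:115 259:89 260:85 261:91 262:111 263:148 264:133 265:102 266:101 267:136 268:179 269:200 270:204 271:204 272:204 273:204 274:204 275:204 276:204 277:204 278:204 279:205 280:205 281:197 282:197 283:160 284:92 285:75 286:92 287:157 288:151 289:97 290:84 291:84 292:84 293:83 294:83 295:84 296:83 297:83 298:116 299:179 300:204 301:204 302:204 303:204 304:205 305:199 306:173 307:182 308:201 309:204 3
[... 4344 characters left out ...]
013) [np.float64(290.0), np.float64(278.4), np.float64(266.9)]
0.628 scene (0.016, 0.04) [np.float64(287.7), np.float64(276.1), np.float64(264.6)]
0.628 scene (0.02, 0.043) [np.float64(288.8), np.float64(277.2), np.float64(265.7)]
0.628 side (-0.004, 0.02) [np.float64(280.0), np.float64(226.6)]
0.628 side (0, 0.02) [np.float64(278.1), np.float64(224.9)]
0.628 side (0.007, 0.013) [np.float64(277.4), np.float64(224.3)]
0.628 side (0.016, 0.04) [np.float64(264.0), np.float64(212.2)]
0.628 side (0.02, 0.043) [np.float64(261.2), np.float64(209.6)]
(array([0.64266171, 0.18167604, 0.17742332]), [np.float64(0.0002963192301530855), np.float64(0.0012813969506017752), np.float64(0.001029029831353614)])
```

Run:
```python
from fit import *
from h import ray
np.set_printoptions(precision=4,suppress=True)
s_R=np.array([[-.0172,.9999,0],[.9999,.0172,0],[0,0,-1.]]);T=np.array([.5279,.0593,.3013])
c=d['wristcolor']
for u in (420,435,450): print(u,' '.join('%d:%s'%(r,'/'.join(map(str,c[r,u-1:u+2].mean(0).astype(int)))) for r in range(44,84)))
def at(u,v,z):
    o,dd=ray(P['wrist'],(u/640,v/480));return o+dd*(z-o[2])/dd[2]
for v,z in((63,.136),(66,.136),(74,.110),(75,.11)): print(v,z,at(435,v,z))
print('xends',at(411,70,.12),at(456,70,.12))
for n,b in (('lid+y L',(.036,-.03,.0078)),('lid+y R',(.036,.03,.0078)),('lid bottom',(.036,-.03,.1178)),('foot c+y',(.02,.0515,-.0122+.0665)),('foot -y',(-.02,.0515,-.0122+.0665))):
    print(n,proj(P['wrist'],T+s_R@np.array(b)))
import cv2
cv2.imwrite('pics/w3c.png',c[160:400,200:480][:,:,::-1].repeat(2,0).repeat(2,1))
```

```text
420 44:195/194/189 45:196/195/188 46:195/182/176 47:200/139/134 48:204/87/82 49:205/64/58 50:205/59/53 51:206/60/54 52:206/60/55 53:205/60/54 54:206/60/54 55:206/60/54 56:206/60/55 57:207/62/56 58:206/59/54 59:206/61/55 60:206/60/54 61:204/59/53 62:201/59/54 63:174/53/49 64:118/47/45 65:65/46/45 66:47/46/45 67:46/44/45 68:46/44/45 69:46/44/46 70:44/42/43 71:46/46/46 72:44/43/45 73:39/39/39 74:62/60/59 75:127/127/125 76:185/185/180 77:201/201/197 78:202/202/197 79:201/201/195 80:201/200/195 81:200/200/195 82:200/200/194 83:199/199/193
435 44:166/165/163 45:160/158/157 46:154/142/140 47:167/112/110 48:189/78/74 49:199/61/56 50:201/58/53 51:203/60/55 52:202/59/54 53:202/59/54 54:202/59/52 55:202/59/54 56:202/59/54 57:202/59/54 58:202/59/53 59:203/60/54 60:202/59/53 61:202/59/54 62:197/58/52 63:170/51/48 64:117/48/48 65:62/42/44 66:47/45/46 67:45/44/45 68:45/45/45 69:44/41/43 70:45/44/44 71:45/44/44 72:45/44/44 73:37/36/37 74:38/38/37 75:84/85/82 76:138/138/134 77:160/161/155 78:167/167/161 79:169/170/163 80:173/173/167 81:174/175/169 82:174/174/168 83:175/176/170
450 44:66/29/29 45:66/2
[... 353 characters left out ...]
56/56 74:101/101/100 75:152/153/151 76:172/173/171 77:175/177/174 78:173/175/173 79:174/176/173 80:174/176/174 81:175/177/174 82:177/179/176 83:177/178/176
63 0.136 [0.6093 0.1663 0.136 ]
66 0.136 [0.6095 0.1644 0.136 ]
74 0.11 [0.6173 0.1608 0.11  ]
75 0.11 [0.6173 0.1601 0.11  ]
xends [0.5968 0.1626 0.12  ] [0.6294 0.1632 0.12  ]
lid+y L (np.float64(235.51729497694402), np.float64(227.7231433328635))
lid+y R (np.float64(393.4707828689833), np.float64(227.90077746902773))
lid bottom (np.float64(266.03256572787865), np.float64(176.16964146753457))
foot c+y (np.float64(417.22711780061434), np.float64(230.98534129128305))
foot -y (np.float64(410.98928210860186), np.float64(303.00268736434214))
```

View pics/w3c.png

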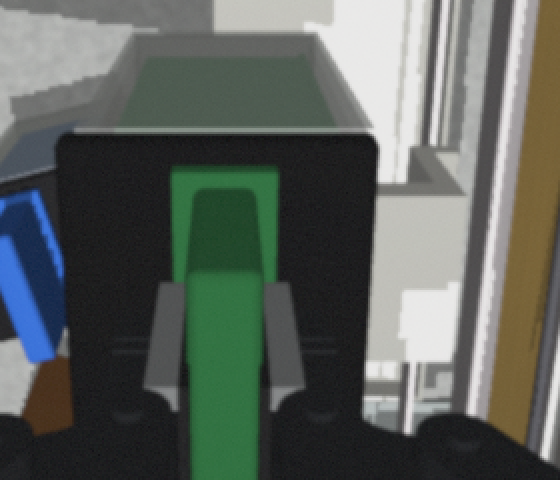

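```bash
python3 -m crank '[0,0.5,0,0.6,0, 0,0.9,0,1.2,0, 0,1,0,1.3,0, 0,1,0,1.3,0, 0,1,0,1.3,0, 0,0.9,0,1.1,0, 0,0.6,0,0.8,0, 0,0,0,0,0]'
python3 -m crank '[0,0,0.5,0,0, 0,0,1,0,0, 0,0,1.2,0,0, 0,0,1.2,0,0, 0,0,1.2,0,0, 0,0,0.9,0,0, 0,0,0.5,0,0, 0,0,0,0,0]'
python3 - <<'E'
from h import *
np.set_printoptions(precision=4,suppress=True)
P={n:shot(n) for n in ('wrist','scene','side')}; s=env.observe()
np.savez('m4.npz',**{n+k:P[n][k] for n in P for k in('color','intrinsics','pose')})
print(s['time_s'],s['position'],s['tool_rot'],s['ft_force'])
a=cv2.resize(P['wrist']['color'][60:340,210:480],None,fx=1.8,fy=2,interpolation=3)
b=cv2.resize(P['side']['color'][180:300,215:325],None,fx=2.8,fy=2.8,interpolation=3)
e=cv2.resize(P['scene']['color'][200:300,320:430],None,fx=2.5,fy=2.5,interpolation=3)
c=np.zeros((600,800,3),np.uint8);c[:560,:486]=a;c[:336,490:798]=b;c[340:590,490:765]=e
cv2.imwrite('pics/c4.png',c[:,:,::-1])
E
```

```text
time_s: 9.72
position: [0.5259, 0.1201, 0.2235]
tool_rot: [[-0.019, 1.0, -0.003], [1.0, 0.019, 0.0], [0.0, -0.003, -1.0]]
ft_force: [0.5, -0.9, -3.5]
grip_width: 0.0109
gripper_force: 88.0
time_s: 10.38
position: [0.5929, 0.1195, 0.2256]
tool_rot: [[-0.017, 1.0, 0.001], [1.0, 0.017, -0.0], [-0.0, 0.001, -1.0]]
ft_force: [-0.4, 0.3, -3.4]
grip_width: 0.0108
gripper_force: 88.0
10.5333 [0.5915 0.1199 0.2256] [[-0.0179  0.9998  0.    ]
 [ 0.9998  0.0179 -0.    ]
 [-0.      0.     -1.    ]] [-0.3755  0.4167 -2.7566]
```

View pics/c4.png

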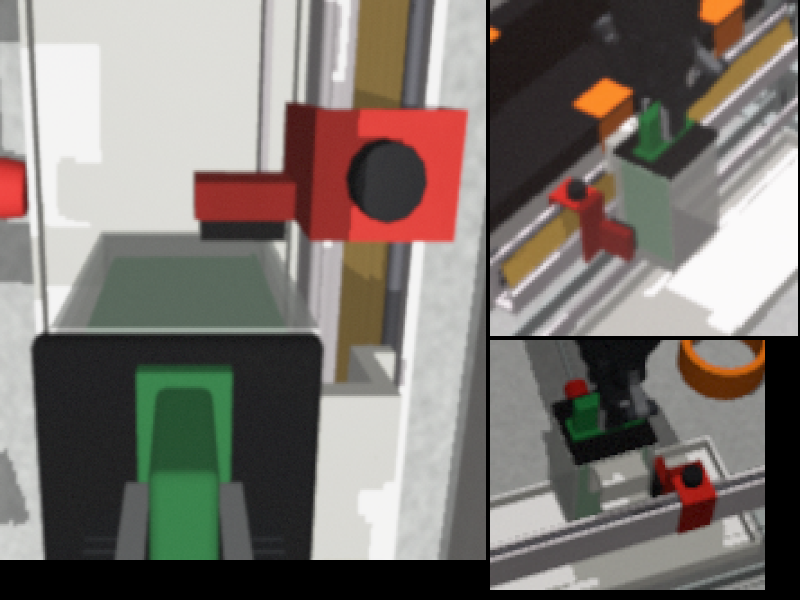

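Run:
```python
import numpy as np
from h import ray,proj
d=np.load('m4.npz');c=d['wristcolor'];P=dict(intrinsics=d['wristintrinsics'],pose=d['wristpose'])
for r in (70,100,):print(r,' '.join('%d:%s'%(u,'/'.join(map(str,c[r-1:r+2,u].mean(0).astype(int)))) for u in range(368,450)))
for r in (236,300):print('lid',r,' '.join('%d:%s'%(u,'/'.join(map(str,c[r-1:r+2,u].mean(0).astype(int)))) for u in list(range(222,236))+list(range(380,394))+list(range(424,440))))
print('stopcol',' '.join('%d:%s'%(r,'/'.join(map(str,c[r,340:345].mean(0).astype(int)))) for r in range(140,235)))
T=np.array([.5915,.1199,.2256]);R=np.array([[-.0179,.9998,0],[.9998,.0179,0],[0,0,-1.]])
for n,b in (('L236',(.033,-.03,.0078)),('R236',(.033,.03,.0078)),('L300',(.003,-.03,.0078)),('R300',(.003,.03,.0078)),('webend57',(.0,.057,.0278)),('+y edge',(.036,0,.0078)),('+y bottom',(.036,0,.1258))):
    print(n,proj(P,T+R@np.array(b)))
for f in((-.004,.1405),(0,.1405),(.007,.1335),(.016,.1605)):
    for y in(.2,.22,.24):print(f,y,proj(P,(.638+f[0]-.014*(y-.1),y,f[1])))
```

```text
70 368:221/221/216 369:220/220/216 370:221/221/216 371:221/221/216 372:220/221/216 373:212/213/205 374:164/163/158 375:120/121/116 376:132/133/129 377:188/189/181 378:215/215/210 379:220/220/215 380:213/213/206 381:168/168/163 382:119/117/116 383:95/93/93 384:91/88/89 385:91/89/90 386:93/89/91 387:92/90/91 388:99/96/96 389:124/121/122 390:151/147/148 391:171/167/168 392:186/181/183 393:189/184/186 394:180/175/178 395:171/166/168 396:169/165/167 397:183/178/180 398:193/188/191 399:213/209/210 400:236/236/235 401:242/242/242 402:241/240/240 403:223/221/221 404:200/195/197 405:190/185/187 406:187/182/184 407:181/175/175 408:160/150/139 409:140/122/94 410:133/111/68 411:133/110/63 412:134/110/63 413:133/110/63 414:135/111/64 415:134/110/64 416:133/108/62 417:133/109/63 418:133/110/63 419:133/110/62 420:133/109/64 421:133/109/62 422:134/111/63 423:137/112/65 424:135/111/64 425:133/109/63 426:132/109/62 427:132/109/63 428:134/110/63 429:133/111/64 430:133/110/63 431:131/108/63 432:131/108/62 433:131/109/62 434:132/110/63 435:123/102/60 436:95/82/59 437:75/72/70 438:81/80/85 439:94/94/100 4
[... 4896 characters left out ...]
.float64(103.7701262723626))
(0, 0.1405) 0.22 (np.float64(402.62396352468113), np.float64(62.29003185867339))
(0, 0.1405) 0.24 (np.float64(405.6206720555741), np.float64(18.19760660380524))
(0.007, 0.1335) 0.2 (np.float64(410.16227648198844), np.float64(103.84423316356873))
(0.007, 0.1335) 0.22 (np.float64(413.20118952011643), np.float64(63.642215432943175))
(0.007, 0.1335) 0.24 (np.float64(416.4254207592095), np.float64(20.98860875998139))
(0.016, 0.1605) 0.2 (np.float64(441.74433086828986), np.float64(104.90434375096856))
(0.016, 0.1605) 0.22 (np.float64(446.2475622616151), np.float64(59.376976630669645))
(0.016, 0.1605) 0.24 (np.float64(451.06329878222505), np.float64(10.690203649516036))
```

```bash
python3 -m crank '[0,0,0.08,0,0, 0,0,0.07,0,0, 0,0,0,0.3,0, 0,0,0,0.4,0, 0,0,0,0.5,0, 0,0,0,0.4,0, 0,0,0,0.3,0, 0,0,0,0,0]'
python3 -m crank '[0,0,0,0.1,0, 0,0,0,0.1,0, 0,0,0,0.1,0, 0,0,0,0.1,0, 0,0,0,0.1,0, 0,0,0,0.1,0, 0,0,0,0,0, 0,0,0,0,0]'
```

```text
time_s: 11.2
position: [0.5918, 0.1202, 0.2061]
tool_rot: [[-0.018, 1.0, -0.003], [1.0, 0.018, -0.0], [-0.0, -0.003, -1.0]]
ft_force: [-7.9, -0.5, 2.9]
grip_width: 0.0109
gripper_force: 89.0
time_s: 11.87
position: [0.5917, 0.1203, 0.2006]
tool_rot: [[-0.018, 1.0, -0.004], [1.0, 0.018, -0.0], [-0.0, -0.004, -1.0]]
ft_force: [-8.8, 0.5, 4.7]
grip_width: 0.0105
gripper_force: 89.3
```

```bash
python3 -m crank '[0,0,-0.08,0,0, 0,0,0,0,0, 0,0,0,0.05,0, 0,0,0,0.1,0, 0,0,0,0.1,0, 0,0,0,0.05,0, 0,0,0,0,0, 0,0,0,0,0]'
```

```text
time_s: 12.53
position: [0.591, 0.1202, 0.1974]
tool_rot: [[-0.018, 1.0, -0.003], [1.0, 0.018, -0.0], [-0.0, -0.003, -1.0]]
ft_force: [-8.1, 0.1, 3.1]
grip_width: 0.0104
gripper_force: 89.2
```

```bash
python3 -m crank '[0,0,0,0.05,0, 0,0,0,0.1,0, 0,0,0,0.1,0, 0,0,0,0.1,0, 0,0,0,0.1,0, 0,0,0,0.05,0, 0,0,0,0,0, 0,0,0,0,0]'
```

```text
time_s: 13.2
position: [0.591, 0.1202, 0.1923]
tool_rot: [[-0.018, 1.0, -0.004], [1.0, 0.018, -0.0], [-0.0, -0.004, -1.0]]
ft_force: [-7.4, -0.4, 2.9]
grip_width: 0.0109
gripper_force: 89.0
```

```bash
python3 -m crank '[0,0,0,0.05,0, 0,0,0,0.05,0, 0,0,0,0.1,0, 0,0,0,0.1,0, 0,0,0,0.05,0, 0,0,0,0.05,0, 0,0,0,0,0, 0,0,0,0,0]'
```

```text
time_s: 13.87
position: [0.5907, 0.1202, 0.1878]
tool_rot: [[-0.018, 1.0, -0.005], [1.0, 0.018, -0.0], [0.0, -0.005, -1.0]]
ft_force: [-7.0, -0.4, 1.3]
grip_width: 0.0108
gripper_force: 88.7
```

Going well; home is expected near TCP z 0.180. Smaller steps from here.

```bash
python3 -m crank '[0,0,0,0.05,0, 0,0,0,0.05,0, 0,0,0,0.05,0, 0,0,0,0.05,0, 0,0,0,0.05,0, 0,0,0,0.05,0, 0,0,0,0,0, 0,0,0,0,0]'
```

```text
time_s: 14.53
position: [0.5907, 0.1202, 0.1848]
tool_rot: [[-0.018, 1.0, -0.005], [1.0, 0.018, -0.0], [-0.0, -0.005, -1.0]]
ft_force: [-7.6, 0.5, 1.5]
grip_width: 0.0106
gripper_force: 88.7
```

```bash
python3 -m crank '[0,0,0,0.05,0, 0,0,0,0.05,0, 0,0,0,0.05,0, 0,0,0,0.05,0, 0,0,0,0,0, 0,0,0,0,0, 0,0,0,0,0, 0,0,0,0,0]'
```

```text
time_s: 15.2
position: [0.5922, 0.1201, 0.1829]
tool_rot: [[-0.018, 1.0, -0.001], [1.0, 0.018, 0.0], [0.0, -0.001, -1.0]]
ft_force: [-2.9, 0.2, -4.5]
grip_width: 0.0109
gripper_force: 88.1
```

```bash
python3 -m crank '[0,0,0,0.04,0, 0,0,0,0.04,0, 0,0,0,0.04,0, 0,0,0,0,0, 0,0,0,0,0, 0,0,0,0,0, 0,0,0,0,0, 0,0,0,0,0]'
```

```text
time_s: 15.87
position: [0.5923, 0.1201, 0.1822]
tool_rot: [[-0.018, 1.0, -0.0], [1.0, 0.018, -0.0], [-0.0, -0.0, -1.0]]
ft_force: [-5.1, 0.7, -0.1]
grip_width: 0.0108
gripper_force: 88.7
```

```bash
python3 -m crank '[0,0,-0.05,0,0, 0,0,-0.05,0,0, 0,0,0,0,0, 0,0.04,0,0,0, 0,0.05,0,0,0, 0,0.05,0,0,0, 0,0,0,0,0, 0,0,0,0,0]'
```

```text
time_s: 16.53
position: [0.5917, 0.1215, 0.1822]
tool_rot: [[-0.018, 1.0, 0.001], [1.0, 0.018, 0.0], [0.0, 0.001, -1.0]]
ft_force: [-0.8, -0.3, -3.1]
grip_width: 0.0105
gripper_force: 88.3
```

```bash
python3 -m crank '[0,0.05,0,0,0, 0,0.05,0,0,0, 0,0.05,0,0,0, 0,0,0,0,0, 0,0,0,0,0, 0,0,0,0,0, 0,0,0,0,0, 0,0,0,0,0]'
```

```text
time_s: 17.2
position: [0.5914, 0.123, 0.1821]
tool_rot: [[-0.018, 1.0, 0.0], [1.0, 0.018, -0.0], [-0.0, 0.0, -1.0]]
ft_force: [0.1, 0.9, -4.0]
grip_width: 0.0103
gripper_force: 88.3
```

```bash
python3 -m crank '[0,0.05,0,0,0, 0,0.05,0,0,0, 0,0,0,0,0, 0,0,0,0,0, 0,0,0,0,0, 0,0,0,0,0, 0,0,0,0,0, 0,0,0,0,0]'
```

```text
time_s: 17.87
position: [0.5914, 0.124, 0.1821]
tool_rot: [[-0.018, 1.0, -0.0], [1.0, 0.018, 0.0], [0.0, -0.0, -1.0]]
ft_force: [-0.2, -0.6, -3.7]
grip_width: 0.0106
gripper_force: 88.3
```

```bash
python3 -m crank '[0,0.05,0,0,0, 0,0.05,0,0,0, 0,0,0,0,0, 0,0,0,0,0, 0,0,0,0,0, 0,0,0,0,0, 0,0,0,0,0, 0,0,0,0,0]'
```

```text
time_s: 18.53
position: [0.5914, 0.1245, 0.1823]
tool_rot: [[-0.018, 1.0, 0.0], [1.0, 0.018, -0.001], [-0.001, 0.0, -1.0]]
ft_force: [-1.2, -5.6, -1.2]
grip_width: 0.0105
gripper_force: 88.5
```

```bash
python3 -m crank '[0,-0.03,0,0.03,0, 0,0,0,0.04,0, 0,0,0,0,0, 0,0,0,0,0, 0,0,0,0,0, 0,0,0,0,0, 0,0,0,0,0, 0,0,0,0,0]'
python3 - <<'E'
from h import *
P={n:shot(n) for n in ('wrist','scene','side')}
a=cv2.resize(P['wrist']['color'][60:340,210:480],None,fx=1.8,fy=2,interpolation=3)
b=cv2.resize(P['side']['color'][180:300,215:325],None,fx=2.8,fy=2.8,interpolation=3)
e=cv2.resize(P['scene']['color'][200:300,320:430],None,fx=2.5,fy=2.5,interpolation=3)
c=np.zeros((600,800,3),np.uint8);c[:560,:486]=a;c[:336,490:798]=b;c[340:590,490:765]=e
cv2.imwrite('pics/c5.png',c[:,:,::-1])
E
```

```text
time_s: 19.2
position: [0.5916, 0.1245, 0.1816]
tool_rot: [[-0.018, 1.0, 0.001], [1.0, 0.018, -0.0], [-0.0, 0.001, -1.0]]
ft_force: [-0.5, -4.6, -0.7]
grip_width: 0.0106
gripper_force: 88.7
```

View pics/c5.png

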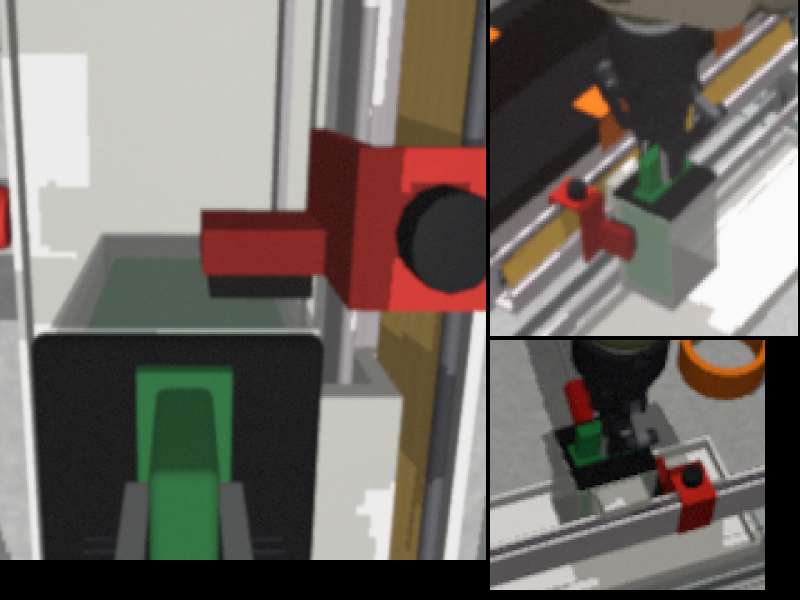

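```bash
python3 -m crank '[0,0,0,0.05,0, 0,0,0,0.05,0, 0,0,0,0,0, 0,0,0,0,0, 0,0,0,0,0, 0,0,0,0,0, 0,0,0,0,0, 0,0,0,0,0]'
```

```text
time_s: 20.02
position: [0.5916, 0.1245, 0.1807]
tool_rot: [[-0.018, 1.0, 0.001], [1.0, 0.018, -0.0], [-0.0, 0.001, -1.0]]
ft_force: [0.5, -5.7, 0.3]
grip_width: 0.0106
gripper_force: 89.1
```

```bash
python3 -m crank '[0,-0.03,0,0.05,0, 0,0,0,0.05,0, 0,0,0,0,0, 0,0,0,0,0, 0,0,0,0,0, 0,0,0,0,0, 0,0,0,0,0, 0,0,0,0,0]'
```

```text
time_s: 20.68
position: [0.5916, 0.1244, 0.1806]
tool_rot: [[-0.018, 1.0, 0.002], [1.0, 0.018, 0.0], [0.0, 0.002, -1.0]]
ft_force: [-3.6, -3.8, 6.2]
grip_width: 0.0106
gripper_force: 89.9
```

```bash
python3 -m crank '[0,0,0,-0.05,0, 0,0,0,0,0, 1.5,0,0,0,0, 2,0,0,0,0, 3,0,0,0,0, 5,0,0,0,0, 6,0,0,0,0, 6,0,0,0,0]' 40
python3 -m crank '[6,0,0,-0.3,0, 6,0,0,-0.8,0, 6,0,0,-1.2,0, 6,0,0,-1.5,0, 6,0,0,-1.5,0, 6,0,0,-1.5,0, 6,0,0,-1.2,0, 6,0,0,-0.5,0]'
python3 -m crank '[6,-1,0,-1,0, 6,-1.5,0,-1,0, 6,-1.5,0,-1,0, 6,-1,0,-0.5,0, 6,0,0,0,0, 6,0,0,0,0, 6,0,0,0,0, 6,0,0,0,0]'
python3 - <<'E'
from h import *
P={n:shot(n) for n in ('wrist','scene','side')}
np.savez('m6.npz',**{n+k:P[n][k] for n in P for k in('color','intrinsics','pose')})
for n in P:
  for q in('green_box_grip','green_box_hook','stop_face'):
    r=spotter.look_for(P[n],q);print(n,q,[(x['score'],np.array(x['at'])*[640,480]) for x in r[:1]])
a=cv2.resize(P['wrist']['color'][30:430,200:560],None,fx=1.35,fy=1.35,interpolation=3)
b=cv2.resize(P['side']['color'][180:300,215:325],None,fx=2.8,fy=2.8,interpolation=3)
e=cv2.resize(P['scene']['color'][200:300,320:430],None,fx=2.5,fy=2.5,interpolation=3)
c=np.zeros((600,800,3),np.uint8);c[:540,:486]=a;c[:336,490:798]=b;c[340:590,490:765]=e
cv2.imwrite('pics/c6.png',c[:,:,::-1])
E
```

```text
time_s: 21.35
position: [0.5914, 0.1245, 0.1798]
tool_rot: [[-0.018, 1.0, -0.0], [1.0, 0.018, 0.0], [0.0, -0.0, -1.0]]
ft_force: [-0.6, 0.3, -0.3]
grip_width: 0.0599
gripper_force: 0.0
time_s: 22.02
position: [0.5919, 0.1244, 0.2676]
tool_rot: [[-0.018, 1.0, 0.004], [1.0, 0.018, 0.0], [0.0, 0.004, -1.0]]
ft_force: [-0.4, 0.5, -0.1]
grip_width: 0.0599
gripper_force: 0.0
time_s: 22.68
position: [0.5921, 0.075, 0.2993]
tool_rot: [[-0.019, 1.0, -0.001], [1.0, 0.019, 0.0], [0.0, -0.001, -1.0]]
ft_force: [0.1, 0.6, -0.5]
grip_width: 0.06
gripper_force: 0.0
wrist green_box_grip [(0.85, array([316.288, 151.92 ]))]
wrist green_box_hook [(0.6, array([318.4  , 150.576]))]
wrist stop_face [(0.66, array([389.888,  63.888]))]
scene green_box_grip [(0.96, array([363.328, 248.688]))]
scene green_box_hook [(0.71, array([364.608, 249.6  ]))]
scene stop_face [(0.62, array([399.424, 257.808]))]
side green_box_grip [(0.78, array([279.616, 258.912]))]
side green_box_hook [(0.93, array([279.616, 259.104]))]
side stop_face [(0.9, array([251.52 , 260.592]))]
```

View pics/c6.png

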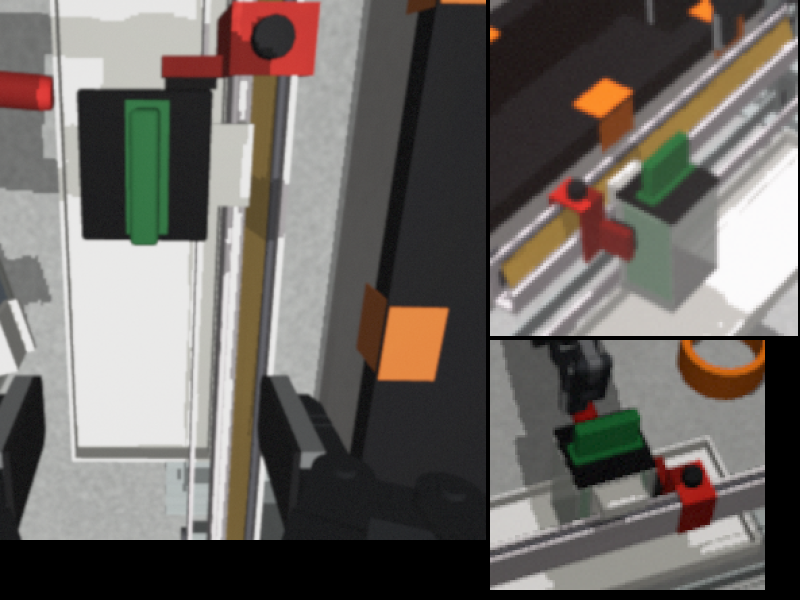

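Run:
```python
import numpy as np
from h import proj
d=np.load('m6.npz');c=d['wristcolor'];P=dict(intrinsics=d['wristintrinsics'],pose=d['wristpose'])
for r in (250,300):print(r,' '.join('%d:%s'%(u,'/'.join(map(str,c[r-1:r+2,u].mean(0).astype(int)))) for u in range(350,415)))
for y in (.08,.1):
  for f in((-.004,.020),(0,.020),(.007,.013),(.011,.0135),(.016,.040)):print(y,f,proj(P,(.6365+f[0]-.014*(y-.1),y,.1205+f[1])))
```

```text
250 350:196/195/189 351:194/193/186 352:194/193/187 353:193/193/187 354:193/193/186 355:194/194/187 356:193/192/186 357:183/183/177 358:146/146/141 359:120/120/116 360:129/128/125 361:112/110/109 362:87/86/85 363:92/90/90 364:138/133/135 365:197/192/194 366:226/224/224 367:230/228/229 368:224/221/222 369:217/214/215 370:226/225/225 371:232/232/231 372:233/232/231 373:227/227/226 374:200/197/197 375:172/169/169 376:159/153/154 377:138/130/122 378:122/108/82 379:119/99/61 380:118/98/57 381:118/97/56 382:118/98/56 383:118/98/56 384:119/98/56 385:119/98/57 386:119/98/56 387:118/98/56 388:119/98/55 389:119/98/56 390:119/97/57 391:119/97/56 392:113/93/53 393:92/77/50 394:72/68/62 395:81/81/84 396:93/93/98 397:98/97/104 398:94/95/100 399:84/84/87 400:82/80/82 401:99/96/97 402:157/156/155 403:216/216/215 404:231/230/230 405:231/231/230 406:222/222/221 407:198/199/197 408:181/183/180 409:180/182/180 410:182/184/182 411:183/184/182 412:181/183/181 413:178/179/178 414:176/178/176
300 350:192/191/185 351:191/191/185 352:192/192/185 353:191/192/185 354:191/191/185 355:179/179/174 356:141/141/136 
[... 1006 characters left out ...]
6), np.float64(208.65348956555172))
0.08 (0.007, 0.013) (np.float64(381.13240649548413), np.float64(206.52193924389906))
0.08 (0.011, 0.0135) (np.float64(386.4653727038109), np.float64(206.78144849709693))
0.08 (0.016, 0.04) (np.float64(399.91811851684514), np.float64(216.23355415704629))
0.1 (-0.004, 0.02) (np.float64(369.23556825797306), np.float64(182.09106629959464))
0.1 (0, 0.02) (np.float64(374.68364305687885), np.float64(182.19441133345293))
0.1 (0.007, 0.013) (np.float64(382.689583350133), np.float64(180.58577728931755))
0.1 (0.011, 0.0135) (np.float64(388.13498453396295), np.float64(180.8124116640326))
0.1 (0.016, 0.04) (np.float64(402.0367906592752), np.float64(188.19359732118437))
```

```bash
python3 -c "
from rig import env
print(env.close_job())"
```

```text
the job is handed in; nothing more can be done
None
```

The green box is hung on the rail and let go of, upright against the red stop with the foot on the groove floor; the last wrist picture puts the keeper's edge where it sits when shut. I handed the job in, and the interface gave no verdict.

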